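# Press a clip shut on a blind's bottom rail with the ratchet clamp

## Task

Press the plastic end clip fully home on the aluminium rail with the bench clamp: squeeze the two scissor handles together until the ratchet has caught on its last tooth and let go, so that the clamp stands shut by itself for a moment. Then press the thumb tab of the left handle down, across the plane of the scissors, to free the ratchet, and leave the clamp sprung fully open. Do not touch the clip with the gripper, and leave the tape roll, screwdriver and glue bottle where they are.

Things in the scene. Friction and masses are not known exactly. Their poses are not given: they have to be found in the camera images.
- stand: fixed clamp stand bolted to the table, steel base plate 330 x 300 x 10 mm; origin on the table straight under the clamp's pivot, x towards the jaws (roughly away from the robot), y left, z up. It carries a bed sloping 35 degrees, low at the handles, high at the jaws, facing the robot, and 45 mm above the bed the scissor clamp
- tube (a point): middle of the fixed aluminium roller tube that lies over the handles: 32 mm thick, 310 mm long, along the stand's y, on two posts at y = +-135 mm; 241 mm above the table and 59 mm from the pivot towards the robot. It blocks a gripper coming straight down on the handles; one tilted 35 degrees, square to the bed, its body leaning back towards the robot, fits
- pivot (a point): pivot of the scissors, 175 mm above the table. Its axes are the clamp's: x up the slope towards the jaws, y left, z square to the plane of the scissors (35 degrees from vertical, leaning back towards the robot). Jaw noses at x = +50 mm, handles run to x = -157 mm, the tab to -195; at rest all lie within 11 mm of the plane z = 0
- between_handles (a point): fixed point midway between the handles, at x = -115, y = 0, z = 0 mm in the pivot's axes; axes as pivot. Best place to squeeze, along y: each black handle is 10 mm wide (y), 14 mm tall (z). Over their outsides along y they measure 68 mm here when open, 31 mm when shut against the stop. The bed lies 45 mm under this point
- thumb_tab (a point): middle of the upper face of the thumb tab, a flat steel plate 35 x 40 x 5 mm ending the left handle, moving with it. In the pivot's axes about x = -178, y = 27 mm when shut, x = -170, y = 57 when open; z = -2. Pressed along -z it yields: 4 N to begin, 10 N at 6 mm, where the ratchet lets go, 14 N at the 11 mm stop. Hold it down until the handles have sprung open, or a lower tooth catches
- tape_roll: bystander: paper tape roll lying flat, 110 mm across, 48 mm tall; origin under its centre
- screwdriver: bystander: screwdriver 180 mm long lying on the table
- glue_bottle: bystander: white bottle 56 mm across, 120 mm tall; origin under its centre
- slide_l (a joint): how far the left half of the grey plastic end clip has been pressed in (m): 0 at the start, 0.006 at its stop; it stays where it is pushed
- slide_r (a joint): the same for the right half of the clip
- clip_l: left half of the grey plastic end clip, a plate 24 x 4 x 18 mm standing beside the aluminium rail, between the jaws, 50 mm up the slope from the pivot (the body's origin is at the pivot, not at the plate)
- clip_r: right half of the clip, likewise
- close (a joint): closing angle of the left lever (rad): 0 fully open, 0.17 at the stop; the right lever mirrors it. A spring opens them: shutting takes about 3 N rising to 15 N on each handle at the squeezing place. The ratchet (between the handles, 150 mm from the pivot) catches at about 0.09, 0.12 and, on its last tooth, 0.156
- press (a joint): how far the left handle is pressed across the scissors' plane (rad): 0 at rest, 0.075 at its stop; the ratchet is free above about 0.04

How it is judged:
On the way, in this order (a step that is already met when the one before it is completed fails the run):
1. the ratchet alone holds the clamp shut on its last tooth, the gripper having let go, with both clip halves home (value of joint close above 0.148 rad and value of joint each of slide_l, slide_r above 0.0045 m and contact force between stand and the fingers below 0.3 N and contact force between stand and the arm below 0.3 N), for 0.3 s.
2. the ratchet is freed and the handles have sprung open (value of joint close below 0.02 rad), for 0.2 s.
At the end, for the whole second after the job is handed in: both clip halves are home on the rail (pressed in more than 4.5 mm), the clamp is open again (lever angle under 0.02 rad) and its left handle back at rest (under 0.01 rad) (value of joint close below 0.02 rad and value of joint press below 0.01 rad and value of joint each of slide_l, slide_r above 0.0045 m); the robot touches nothing.
It fails at once if a bystander is moved more than 30 mm (distance of any of tape_roll, screwdriver, glue_bottle from where it was at the start of the episode above 0.03 m).
It fails at once if the gripper touches the clip (contact force between any of clip_l, clip_r and the fingers above 1 N).
It also fails if it takes over 35 s, if anything falls off the work surface, if the arm or the gripper's body presses on something with over 40 N, if the wrist force passes 120 N, or if a joint passes its speed limit or range.

## Robot

A 6-joint arm with a two-finger parallel gripper is mounted at the origin on the work surface. World frame = base frame: x ahead of the robot, y to its left, z up, the work surface at z = 0. Lengths are in m, angles in rad, forces in N, time in s.
With the tool pointing down it reaches from about 0.375 to 0.9 m from the base axis. Payload 3.1 kg.
Tool frame: the origin (TCP) lies at the very end of the fingers, on their centre line; the grasp point (between the pads) lies 19 mm behind it (manip.pinch_z is the distance from the TCP to the grasp point, in m); z points along the fingers, y is the line along which they close (so a half turn about z gives the same grasp; the last joint's range is limited). The gripper opens to 85 mm and grips with 20 to 120 N. Pads are 22 mm wide; open, the fingers measure 114 mm over their backs; the gripper's body (76 mm by 85 mm) begins 54 mm behind the grasp point. The pads swing forward as they close: fully open they stand 13 mm farther back than shut.
Start: joints at [1.024, 0.527, 1.433, -0, 1.181, -0.178], TCP at [0.225, 0.583, 0.231] pointing down, gripper open.
Joint ranges: [-3.08, 3.08], [-0.75, 2.2], [0.22, 2.44], [-1.43, 4.57], [0, 2.65], [-2.85, 2.85]. Speed limits (rad/s): [2.79, 2.79, 3.14, 3.14, 3.14, 3.14].

## Interface

Orientations are given as a unit quaternion [x, y, z, w].
In Python, from station import manip gives the robot as it stands.
- The arm moves only by the tool servo_tool, never from a script. Its argument "commands" is one flat list of numbers, 7 for each row, row after row: the shift along the tool's x, y, z each as a share of 500 mm, from -1 to 1, then the turn, a rotation vector about the tool's x, y, z each as a share of 360 degrees, from -1 to 1, then the opening, from -1 (shut) to 1 (fully open). In form: [dx, dy, dz, rx, ry, rz, claw, dx, dy, dz, rx, ry, rz, claw, ...]. A call has 1 to 12 rows; each row shifts and turns the commanded pose from where the row before left it, along the tool's axes as they then stand; what a row does not reach is not made up. A row lasts 1/12 s, in which the tool goes at most 41.7 mm and 7.16 degrees, less where a joint would pass 70% of its speed; a pose out of reach is approached as far as the arm can. A call with a number of a shift or a turn outside -1 to 1 is refused whole. A call with a gripper value outside its range is refused whole. The fingers move at their own pace and stop on an object; "force" is the grip in N (left out, the last holds). Time passes only in rows, so rows that do not move let the fingers close. It gives the time, the measured TCP pose, the force, the opening and the grip force at its end, in the units of the state.
- manip.sense(): the state, without advancing time (a new reading comes with each control period).
- manip.snapshot(name): name is "scene" or "top" or "wrist"; returns a dict with "img" (420x560x3 uint8, red, green, blue), "mtx" (3x3 intrinsics, pixels), "distortion" ([k1, k2, p1, p2, k3] as OpenCV has them; the pictures are not rectified), "world_to_cam" (4x4, takes a point from world to camera coordinates). Camera axes: x right, y up, looking along -z (the intrinsics and any distortion apply to the point x, -y, -z); pixel columns grow to the right and rows downward; lengths in m; the calibration is good to about 2 mm. A picture is of the moment at which its call begins. There is no depth.
- manip.sign_off(): hands the job in; it is judged then, once.
Trained networks look in a picture, given as the dict that the camera call returned (one of the last four; its "shot" number tells which), for a name from the list of things; names that differ only in an ending like _2 or _b are one class to them, and where a whole thing is asked for, a point or a joint stands for the part that bears it (a point fixed in the world has none). Each returns a list of dicts, best first, with "conf" (0 to 1); they miss things now and then, are a little off and sometimes report something else, mostly with a low value. They report only what shows in the picture. A call takes as long as a camera call.
- manip.look_for(picture, query): "box" ([left, top, width, height] in pixels, round what is visible of it).
- manip.silhouettes(picture, query): "pixels" (420x560 bool, what is visible of it) and "box" ([left, top, width, height] in pixels, round what is visible of it).
The state is a dict: "t": time; "q": joint angles; "qd": joint speeds; "tau": joint torques, N m; "tcp_pos": TCP position; "tool_rot": TCP orientation; "force": force on the tool from outside, world axes, zero at the start; "ft_torque": the same for the moment, N m; "finger_gap": opening from 0.0 (shut) to 1.0 (fully open); "gripper_force": force on a finger pad.
Only numpy, scipy, OpenCV 4.12 (cv2) and the standard library are available. Lean on these libraries where they do the work, as an engineer would, in place of code of your own. Each camera call takes 0.05 s, during which the arm holds its last target. There are 200 camera calls.

## Working session

There is one attempt and no reset: what is moved stays moved. The work goes in short steps, Python scripts to look and compute and a tool call to move; the robot and the scene stay as the last step left them, time stands still between calls to the robot, and variables do not carry over. Pictures are saved under pics/ and viewed, at most 10 in all, crops included, and the job is handed in when it is done.

Besides the shell and the picture viewer there is one more tool, called after "Request:" in YAML: its name, and indented under it one key for each argument. servo_tool: Moves the arm, as the interface text tells. Its arguments: {"type":"object","properties":{"commands":{"type":"array"},"force":{"type":"number"}},"required":["commands"]}

```bash
mkdir -p pics
python3 - <<'E'
from station import manip
import cv2,numpy as np
print(manip.sense())
for n in("scene","top"):
    p=manip.snapshot(n);cv2.imwrite(f"pics/{n}0.png",p["img"][:,:,::-1])
    print(n,p["mtx"].tolist(),p["distortion"],p["world_to_cam"].round(4).tolist())
    for q in("stand","tube","pivot","thumb_tab","clip_l","tape_roll","glue_bottle","screwdriver"):
        try: print(q,[(np.round(d["box"],1).tolist(),round(d["conf"],2)) for d in manip.look_for(p,q)][:3])
        except Exception as e: print(q,e)
E
```

```text
{'t': 0.0, 'q': array([ 1.02450972e+00,  5.28476224e-01,  1.43386441e+00, -8.81895573e-06,
        1.18136971e+00, -1.78501186e-01]), 'qd': array([ 0.00151581, -0.00033244, -0.0006144 ,  0.00052354, -0.00130097,
       -0.00038672]), 'tau': array([ 4.00416257e-04, -4.42348838e+01, -1.78024238e+01, -2.22877152e-04,
        8.55603372e-03,  1.95815119e-05]), 'tcp_pos': array([0.22433113, 0.58261608, 0.23033947]), 'tool_rot': array([ 1.82856272e-01,  9.83139086e-01, -9.91520644e-04, -3.71562751e-04]), 'force': array([-0.1208448 ,  0.08394278,  0.47742794]), 'ft_torque': array([ 0.01220487, -0.03140353, -0.01687013]), 'gripper_force': 0.0, 'finger_gap': 1.002353906654835}
scene [[495.8504877207044, 0.0, 282.166359908455], [0.0, 495.8504877207044, 214.48390237814658], [0.0, 0.0, 1.0]] [-0.1823871  0.         0.         0.         0.       ] [[0.8463, 0.5321, -0.0241, -0.4521], [-0.292, 0.5014, 0.8144, 0.0243], [0.4455, -0.6822, 0.5798, -1.6293], [0.0, 0.0, 0.0, 1.0]]
stand [([224.9, 164.3, 159.5, 164.6], 0.85)]
tube [([225.8, 159.7, 158.9, 171.4], 0.83)]
pivot [([223.0, 158.4, 160.2, 170.
[... 471 characters left out ...]
6361926314549], [0.0, 0.0, 1.0]] [-0.06567387  0.          0.          0.          0.        ] [[0.0281, -0.9995, -0.0129, 0.0251], [0.9954, 0.0268, 0.0922, -0.5691], [-0.0918, -0.0154, 0.9957, -1.2729], [0.0, 0.0, 0.0, 1.0]]
stand [([217.3, 122.3, 145.3, 144.5], 0.61)]
tube [([220.1, 121.3, 141.3, 147.6], 0.9)]
pivot [([218.9, 117.9, 145.0, 153.5], 0.6)]
thumb_tab [([256.0, 202.3, 30.7, 52.7], 0.78)]
clip_l [([287.7, 170.8, 5.3, 4.1], 0.62), ([301.8, 167.2, 4.0, 9.1], 0.39), ([216.3, 121.2, 148.5, 149.8], 0.32)]
tape_roll [([171.4, 173.9, 43.3, 45.2], 0.89), ([217.1, 124.2, 146.9, 140.3], 0.54)]
glue_bottle [([369.3, 197.1, 28.1, 19.2], 0.7)]
screwdriver [([364.5, 238.8, 17.8, 73.0], 0.84)]
```

Run:
```python
import cv2
a=cv2.imread("pics/top0.png")[110:280,150:400]; cv2.imwrite("pics/topc.png",cv2.resize(a,None,fx=3.2,fy=3.2,interpolation=cv2.INTER_CUBIC))
a=cv2.imread("pics/scene0.png")[140:340,160:410]; cv2.imwrite("pics/scc.png",cv2.resize(a,None,fx=3,fy=3,interpolation=cv2.INTER_CUBIC))
```

```text
(no output)
```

View pics/topc.png

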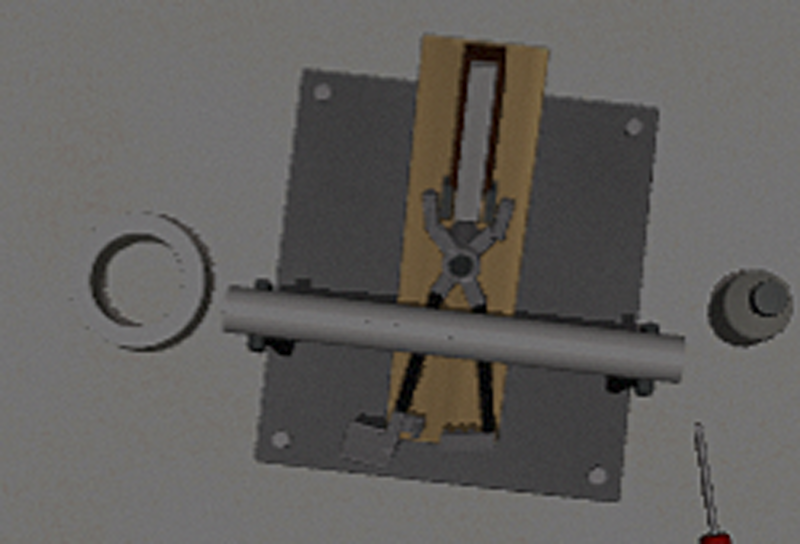

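View pics/scc.png

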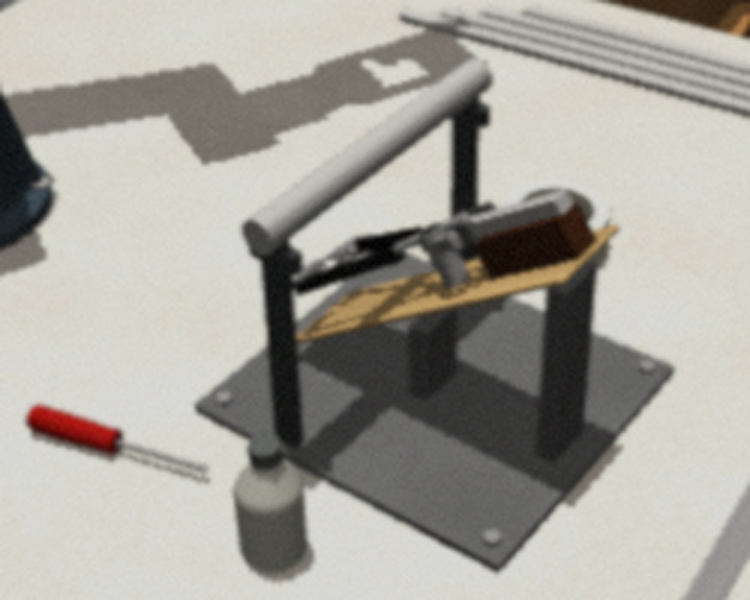

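Top crop: pivot at (461,265), tube from (223,308) to (685,358), tab at about (368,440), on the left. Tape roll is left of the stand; bottle and screwdriver are right. In the scene crop the tube ends are at about (262,235) and (480,78). Next I fit the stand pose.

```bash
cat > h.py <<'E'
import numpy as np,cv2
from scipy.optimize import least_squares
from scipy.spatial.transform import Rotation as R
def proj(p,X):
    X=np.atleast_2d(X);W=p["world_to_cam"];c=X@W[:3,:3].T+W[:3,3];c=c*[1,-1,-1]
    return cv2.projectPoints(c,np.zeros(3),np.zeros(3),p["mtx"],np.array(p["distortion"]))[0][:,0]
def stand(v,P): return R.from_euler('z',v[2]).apply(P)+[v[0],v[1],0]
RY=R.from_euler('y',-35,degrees=True)   # clamp axes in stand
def clamp(v,P): return stand(v,RY.apply(np.atleast_2d(P))+[0,0,.175])
E
python3 - <<'E'
from h import *;from station import manip
t=manip.snapshot("top");s=manip.snapshot("scene")
print(clamp([0,0,0],[.1,0,0]))
S=np.array([[0,0,.175+.004],[-.059,.155,.241],[-.059,-.155,.241]])
T=np.array([[461,265],[223,308],[685,358]])/3.2+[150,110]
C=np.array([[262,235],[480,78]])/3+[160,140]
f=lambda v:np.r_[(proj(t,stand(v,S))-T).ravel(),(proj(s,stand(v,S[[2,1]]))-C).ravel()]
r=least_squares(f,[.6,0,0],loss='soft_l1');v=r.x;print(v,f(v).round(1))
pc=np.array([[303,70],[658,107],[619,500],[256,462]])/3.2+[150,110]
# back-project plate corners at z=.01
for c in pc:
    x=least_squares(lambda x:proj(t,[x[0],x[1],.01])[0]-c,[.6,0]).x
    print('plate corner',x.round(4),(R.from_euler('z',-v[2]).apply([x[0]-v[0],x[1]-v[1],0])).round(4))
for n,P in(("between",[-.115,0,0]),("tab",[-.170,.057,-.002]),("tabshut",[-.178,.027,-.002])):
    X=clamp(v,P);print(n,X.round(4),(proj(t,X)-[150,110])*3.2)
print(manip.sense()["tool_rot"])
E
```

```text
[[0.0819152  0.         0.23235764]]
[ 0.60519444  0.00479356 -0.0810713 ] [ 0.  -1.9  1.1  0.  -1.1 -0.3 -0.9 -0.4 -0.4 -2.5]
plate corner [0.7845 0.1386] [0.1679 0.1479 0.    ]
plate corner [ 0.7606 -0.1586] [ 0.1681 -0.1502  0.    ]
plate corner [ 0.434  -0.1312] [-0.1596 -0.1494  0.    ]
plate corner [0.4566 0.1658] [-0.1611  0.1484  0.    ]
between [[0.5113 0.0124 0.109 ]] [[446.23031314 394.21185397]]
tab [[0.4722 0.0728 0.0759]] [[366.81665936 444.62874408]]
tabshut [[0.4632 0.0434 0.0713]] [[404.39898422 457.32774381]]
[ 1.82859671e-01  9.83139024e-01 -2.42384262e-06 -2.13172562e-06]
```

```bash
cat >> h.py <<'E'
def tgt(v,P):
    """TCP at clamp point P, tool z into the bed, tool y = stand y"""
    return clamp(v,P)[0], R.from_euler('z',v[2])*RY*R.from_euler('y',180,degrees=True)
def run(p,r,row,N):
    for _ in range(N):
        p=p+r.apply(np.array(row[:3])*.5); r=r*R.from_rotvec(np.array(row[3:6])*2*np.pi)
    return p,r
def plan(s,pt,rt,N):
    p0,r0=np.array(s["tcp_pos"]),R.from_quat(s["tool_rot"])
    w=(r0.inv()*rt).as_rotvec()/2/np.pi/N
    d=least_squares(lambda d:(run(p0,r0,[*d,*w],N)[0]-pt)*100,r0.inv().apply(pt-p0)/N/.5).x
    row=np.round([*d,*w],4)
    print(N,row.tolist(),'mm/row',np.linalg.norm(d)*500,'deg',np.linalg.norm(w)*360)
    print([run(p0,r0,row,k)[0].round(3).tolist() for k in range(0,N+1,max(1,N//4))], 'end err mm',((run(p0,r0,row,N)[0]-pt)*1000).round(1))
    return row
V=[.606,.0048,-.0811]
E
python3 - <<'E'
from h import *;from station import manip
s=manip.sense()
for N in(18,20,24):plan(s,*tgt(V,[-.115,0,.11]),N)
E
```

```text
18 [-0.0371, -0.0557, 0.0139, -0.0008, -0.0054, -0.0025] mm/row 34.16229598207721 deg 2.1418647775394524
[[0.225, 0.583, 0.231], [0.258, 0.453, 0.207], [0.303, 0.325, 0.191], [0.356, 0.199, 0.186], [0.418, 0.077, 0.192]] end err mm [1.6 0.5 0.7]
20 [-0.0333, -0.0501, 0.0126, -0.0007, -0.0048, -0.0022] mm/row 30.746229595378 deg 1.9276782997855069
[[0.225, 0.583, 0.231], [0.263, 0.437, 0.204], [0.315, 0.293, 0.188], [0.378, 0.153, 0.186], [0.449, 0.018, 0.198]] end err mm [-0.1  0.3 -1. ]
24 [-0.0277, -0.0418, 0.0105, -0.0006, -0.004, -0.0018] mm/row 25.622035169063775 deg 1.6063985831545895
[[0.225, 0.583, 0.231], [0.263, 0.437, 0.204], [0.314, 0.293, 0.188], [0.377, 0.153, 0.186], [0.448, 0.017, 0.198]] end err mm [-1.2 -0.5 -1.1]
```

Request:
servo_tool:
  commands: [-0.0333,-0.0501,0.0126,-0.0007,-0.0048,-0.0022,1,-0.0333,-0.0501,0.0126,-0.0007,-0.0048,-0.0022,1,-0.0333,-0.0501,0.0126,-0.0007,-0.0048,-0.0022,1,-0.0333,-0.0501,0.0126,-0.0007,-0.0048,-0.0022,1,-0.0333,-0.0501,0.0126,-0.0007,-0.0048,-0.0022,1,-0.0333,-0.0501,0.0126,-0.0007,-0.0048,-0.0022,1,-0.0333,-0.0501,0.0126,-0.0007,-0.0048,-0.0022,1,-0.0333,-0.0501,0.0126,-0.0007,-0.0048,-0.0022,1,-0.0333,-0.0501,0.0126,-0.0007,-0.0048,-0.0022,1,-0.0333,-0.0501,0.0126,-0.0007,-0.0048,-0.0022,1]

```text
t: 1.83
tcp_pos: [0.3149, 0.2922, 0.1885]
tool_rot: [0.112, 0.982, -0.006, 0.152]
force: [0.4, -0.3, 0.1]
finger_gap: 1.0
gripper_force: 0.0
```

Request:
servo_tool:
  commands: [-0.0333,-0.0501,0.0126,-0.0007,-0.0048,-0.0022,1,-0.0333,-0.0501,0.0126,-0.0007,-0.0048,-0.0022,1,-0.0333,-0.0501,0.0126,-0.0007,-0.0048,-0.0022,1,-0.0333,-0.0501,0.0126,-0.0007,-0.0048,-0.0022,1,-0.0333,-0.0501,0.0126,-0.0007,-0.0048,-0.0022,1,-0.0333,-0.0501,0.0126,-0.0007,-0.0048,-0.0022,1,-0.0333,-0.0501,0.0126,-0.0007,-0.0048,-0.0022,1,-0.0333,-0.0501,0.0126,-0.0007,-0.0048,-0.0022,1,-0.0333,-0.0501,0.0126,-0.0007,-0.0048,-0.0022,1,-0.0333,-0.0501,0.0126,-0.0007,-0.0048,-0.0022,1,0,0,0,0,0,0,1,0,0,0,0,0,0,1]

```text
t: 2.83
tcp_pos: [0.4532, 0.0399, 0.2081]
tool_rot: [0.048, 0.955, -0.032, 0.291]
force: [-0.1, 0.3, -0.6]
finger_gap: 0.996
gripper_force: 0.0
```

Run:
```python
from h import *;from station import manip
p=manip.snapshot("wrist");im=p["img"][:,:,::-1].copy()
for P,c in(([0,0,.004],(0,0,255)),([-.115,.034,.007],(0,255,0)),([-.115,-.034,.007],(0,255,0)),([-.17,.057,-.002],(255,0,255)),([.05,0,0],(0,255,255))):
    u=proj(p,clamp(V,P))[0];print(P,u);cv2.drawMarker(im,tuple(int(round(a)) for a in u),c,0,10,1)
cv2.imwrite("pics/w1.png",im)
s=manip.sense();print(s["t"],s["tcp_pos"],s["q"]);plan(s,*tgt(V,[-.115,0,.11]),2)
np.save("w2c.npy",p["world_to_cam"]);print(p["mtx"],p["distortion"])
```

```text
[0, 0, 0.004] [258.77826284 320.76983263]
[-0.115, 0.034, 0.007] [298.44188273 198.39138318]
[-0.115, -0.034, 0.007] [212.50613118 197.74164317]
[-0.17, 0.057, -0.002] [329.35854384 125.87082599]
[0.05, 0, 0] [260.4464362  362.17645609]
2.8833 [0.45207132 0.0407343  0.20762907] [-1.56590917e-01  2.59198702e-01  2.29024563e+00 -1.24520862e+00
  9.34806119e-04 -3.84071838e-01]
2 [0.0055, -0.0231, 0.0072, -0.0034, -0.0016, -0.0003] mm/row 12.430110498368174 deg 1.3668321277675177
[[0.452, 0.041, 0.208], [0.451, 0.029, 0.203], [0.449, 0.018, 0.199]] end err mm [-0.  0.  0.]
[[333.08149499   0.         278.74463361]
 [  0.         333.08149499 207.74061193]
 [  0.           0.           1.        ]] [-0.06911547  0.          0.          0.          0.        ]
```

View pics/w1.png

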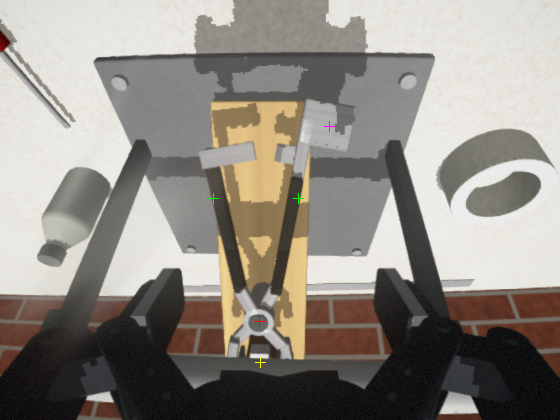

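The wrist view shows the model markers on the scissors: pivot (259,321), handles near (213,198) and (298,198), tab (329,126). The pose fit is good. However q5 has hit its 0 limit at the wrist singularity, so the other wrist branch (q4≈π) is needed. I'll back off and collect samples for a kinematic model.

Request:
servo_tool:
  commands: [0.02,0.03,-0.05,0,0.012,0.002,1,0.02,0.03,-0.05,0,0.012,0.002,1,0.02,0.03,-0.05,0,0.012,0.002,1,0.02,0.03,-0.03,0,0.012,0.002,1,0,0,0,0,0,0,1]

```text
t: 3.3
tcp_pos: [0.4353, 0.0463, 0.2295]
tool_rot: [0.068, 0.962, -0.06, 0.256]
force: [-0.1, 0.0, -0.2]
finger_gap: 0.999
gripper_force: 0.0
```

Run:
```python
from station import manip
s=manip.sense();print(s["q"].tolist(),s["tcp_pos"].tolist(),s["tool_rot"].tolist(),s["qd"])
```

```text
[-0.06921729188536788, 0.1827043146922907, 2.2246115091690886, -0.5065959116581393, 0.24357380822667385, -1.0351690296973632] [0.43532765747478297, 0.04628351991889701, 0.2295275828556348] [0.06849777178247055, 0.9623724372916204, -0.06017247191869681, 0.25598168064417537] [-0.02940386  0.02824394  0.02420815 -0.27795911 -0.10915619  0.19859138]
```

Request:
servo_tool:
  commands: [0,0,-0.05,0,0.012,0,1,0,0,-0.05,0,0.012,0,1,0,0,-0.02,0,0.012,0,1,0,0,0,0,0,0,1]

```text
t: 3.63
tcp_pos: [0.4163, 0.0495, 0.2796]
tool_rot: [0.077, 0.983, -0.059, 0.159]
force: [1.0, -1.6, 0.1]
finger_gap: 1.0
gripper_force: 0.0
```

Run:
```python
from station import manip
s=manip.sense();print(s["q"].tolist(),s["tcp_pos"].tolist(),s["tool_rot"].tolist(),s["qd"])
```

```text
[-0.06239343556560781, 0.07621896289571023, 2.04157806896411, -0.18477626343261597, 0.7131366464958401, -1.3565725416706134] [0.4162839555870073, 0.04947768831756833, 0.2796316747734704] [0.0765987598163244, 0.9825696325952351, -0.058537158039622415, 0.1589432232745706] [-0.00841911  0.03422437  0.0987029  -0.04566829 -0.15548941  0.04980093]
```

```bash
cat >> h.py <<'E'
def fk(q,k):
    a,h,L1,L2,e,d,s4,s6,c=k
    E=lambda ax,t:R.from_euler(ax,t)
    A=E('z',q[0]);B=A*E('y',q[1]);F=A*E('y',q[1]+q[2])
    p=A.apply([a,0,h])+B.apply([0,0,L1])+F.apply([e,0,L2])
    T=F*E('z',s4*q[3])*E('y',q[4])*E('z',s6*q[5]+c)
    return p+T.apply([0,0,d]),T
E
python3 - <<'E'
from h import *
Q=[[1.02450972e+00,5.28476224e-01,1.43386441,-8.8e-06,1.18136971,-.178501186],[-.156590917,.259198702,2.29024563,-1.24520862,9.348e-4,-.384071838],[-0.06921729188536788,0.1827043146922907,2.2246115091690886,-0.5065959116581393,0.24357380822667385,-1.0351690296973632],[-0.06239343556560781,0.07621896289571023,2.04157806896411,-0.18477626343261597,0.7131366464958401,-1.3565725416706134]]
P=[[.22433113,.58261608,.23033947],[.45207132,.0407343,.20762907],[0.43532765747478297,0.04628351991889701,0.2295275828556348],[0.4162839555870073,0.04947768831756833,0.2796316747734704]]
Rt=R.from_quat([[.182856,.983139,-.00099,-.00037],[.048,.955,-.032,.291],[0.06849777178247055,0.9623724372916204,-0.06017247191869681,0.25598168064417537],[0.0765987598163244,0.9825696325952351,-0.058537158039622415,0.1589432232745706]])
best=None
for s4 in(1,-1):
  for s6 in(1,-1):
    for c in(np.pi/2,-np.pi/2):
      def f(x):
        o=[]
        for i in range(4):
            p,T=fk(Q[i],[*x,s4,s6,c]);o+=[*(p-P[i]),*(.3*(T.inv()*Rt[i]).as_rotvec())]
        return np.array(o)
      r=least_squares(f,[0,.3,.4,.4,0,.25])
      if best is None or r.cost<best[0]:best=(r.cost,[*r.x,s4,s6,c],f(r.x))
print(best[0],np.round(best[1],4).tolist());print((best[2].reshape(4,6)*1000).round(1))
E
```

```text
0.012686300624823336 [0.7236, -0.8323, 0.1663, -0.3009, -0.229, -0.608, 1.0, 1.0, 1.5708]
[[  96.7  -54.6   15.5   -0.    -0.    -0. ]
 [  -8.4 -110.2    2.9    0.3   -0.7    0.5]
 [  -9.4   -4.5    2.5   -0.    -0.    -0. ]
 [  -3.5   -2.   -20.9   -0.    -0.    -0. ]]
```

```bash
cat >> h.py <<'E'
def fk(q,k):
    a,h,L1,L2,e,d,b,w=k
    E=lambda ax,t:R.from_euler(ax,t)
    A=E('z',q[0]);B=A*E('y',q[1]);F=A*E('y',q[1]+q[2])
    G=F*E('z',q[3]);H=G*E('y',q[4]);T=H*E('z',q[5]+np.pi/2)
    return A.apply([a,b,h])+B.apply([0,0,L1])+F.apply([e,0,L2])+H.apply([w,0,d]),T
E
python3 - <<'E'
from h import *
Q=[[1.02450972e+00,5.28476224e-01,1.43386441,-8.8e-06,1.18136971,-.178501186],[-.156590917,.259198702,2.29024563,-1.24520862,9.348e-4,-.384071838],[-0.06921729188536788,0.1827043146922907,2.2246115091690886,-0.5065959116581393,0.24357380822667385,-1.0351690296973632],[-0.06239343556560781,0.07621896289571023,2.04157806896411,-0.18477626343261597,0.7131366464958401,-1.3565725416706134]]
P=np.array([[.22433113,.58261608,.23033947],[.45207132,.0407343,.20762907],[0.43532765747478297,0.04628351991889701,0.2295275828556348],[0.4162839555870073,0.04947768831756833,0.2796316747734704]])
f=lambda x:np.ravel([fk(Q[i],x)[0]-P[i] for i in range(4)])
for x0 in([0,.3,.4,.4,0,.25,.1,0],[0,.2,.45,.35,0,.3,.1,.05]):
  r=least_squares(f,x0,x_scale=.1,xtol=1e-12,ftol=1e-12);print(r.cost,r.x.round(4).tolist());print((f(r.x).reshape(4,3)*1000).round(2).tolist())
E
```

```text
3.801298665995291e-18 [0.0, 0.2742, 0.588, 0.3917, 0.1141, 0.2967, 0.111, -0.0]
[[0.0, -0.0, 0.0], [-0.0, 0.0, 0.0], [0.0, 0.0, -0.0], [-0.0, 0.0, -0.0]]
3.513190883999641e-18 [0.0, 0.2742, 0.588, 0.3917, 0.1141, 0.2967, 0.111, -0.0]
[[0.0, -0.0, 0.0], [-0.0, 0.0, 0.0], [0.0, 0.0, -0.0], [0.0, 0.0, -0.0]]
```

```bash
cat >> h.py <<'E'
K=[0,.2742,.588,.3917,.1141,.2967,.111,0]
LO=np.array([-3.08,-.75,.22,-1.43,0,-2.85]);HI=np.array([3.08,2.2,2.44,4.57,2.65,2.85])
def ik(pt,rt,q0):
    def f(q):
        p,T=fk(q,K);return np.r_[(p-pt)*10,(T.inv()*rt).as_rotvec()]
    r=least_squares(f,np.clip(q0,LO+.01,HI-.01),bounds=(LO,HI));return r.x,np.abs(r.fun).max()
E
python3 - <<'E'
from h import *
Z=R.from_euler('z',180,degrees=True)
for n,P in(("squeeze",[-.115,0,-.019]),("pre",[-.115,0,.11]),("tabopen",[-.170,.057,0]),("tabshut",[-.178,.027,-.01])):
  pt,rt=tgt(V,P)
  for ht in(0,1):
    for q4 in(0,3.14):
      for q6 in(-1.57,1.57):
        q,e=ik(pt,rt*Z if ht else rt,[-.1,.3,2.2,q4,.3,q6])
        if e<.02: print(n,ht,q.round(3),round(e,4))
E
```

```text
squeeze 0 [-0.247  0.645  2.255  2.879  0.374  1.679] 0.0
squeeze 0 [-0.247  0.645  2.255  2.879  0.374  1.679] 0.0
squeeze 0 [-0.247  0.645  2.255  2.879  0.374  1.679] 0.0
squeeze 1 [-0.247  0.645  2.255  2.879  0.374 -1.462] 0.0
squeeze 1 [-0.247  0.645  2.255  2.879  0.374 -1.462] 0.0
squeeze 1 [-0.247  0.645  2.255  2.879  0.374 -1.462] 0.0
pre 0 [-0.294  0.282  2.341  2.162  0.146  2.371] 0.0
pre 0 [-0.294  0.282  2.341  2.162  0.146  2.371] 0.0
pre 0 [-0.294  0.282  2.341  2.162  0.146  2.371] 0.0
pre 1 [-0.294  0.282  2.341  2.162  0.146 -0.771] 0.0
pre 1 [-0.294  0.282  2.341  2.162  0.146 -0.771] 0.0
pre 1 [-0.294  0.282  2.341  2.162  0.146 -0.771] 0.0
tabopen 0 [-0.082  0.715  2.369  3.141  0.553  1.571] 0.0
tabopen 0 [-0.082  0.715  2.369  3.141  0.553  1.571] 0.0
tabopen 0 [-0.082  0.715  2.369  3.141  0.553  1.571] 0.0
tabopen 1 [-0.082  0.715  2.369  3.141  0.553 -1.571] 0.0
tabopen 1 [-0.082  0.715  2.369  3.141  0.553 -1.571] 0.0
tabshut 0 [-0.185  0.772  2.402  3.042  0.643  1.565] 0.0
tabshut 0 [-0.185  0.772  2.402  3.042  0.643  1.565] 0.0
tabshut 0 [-0.185  0.772  2.402  3.042  0.643  1.565] 0.0
tabshut 1 [-0.185  0.772  2.402  3.042  0.643 -1.576] 0.0
tabshut 1 [-0.185  0.772  2.402  3.042  0.643 -1.576] 0.0
tabshut 1 [-0.185  0.772  2.402  3.042  0.643 -1.576] 0.0
```

```bash
cat >> h.py <<'E'
ZZ=R.from_euler('z',180,degrees=True)
def tg(v,P,tilt=0):
    p,r=tgt(v,P);return p,r*ZZ*R.from_euler('y',tilt,degrees=True)
def check(p,r,row,N,q):
    """IK along rows; prints max joint step/row as share of 70% limit"""
    lim=np.array([2.79,2.79,3.14,3.14,3.14,3.14])*.7/12
    m=0
    for _ in range(N):
        p,r=run(p,r,row,1);qn,e=ik(p,r,q);m=max(m,np.abs((qn-q)/lim).max());q=qn
        if e>.005:print('   IK err',e)
    print('   q end',q.round(3),'speed share',round(m,2),'tcp',p.round(4),'dir',r.as_matrix()[:,2].round(2));return p,r,q
E
python3 - <<'E'
from h import *;from station import manip
s=manip.sense();q=np.array(s["q"]);p,r=np.array(s["tcp_pos"]),R.from_quat(s["tool_rot"])
pt,rt=tg(V,[-.115,0,.09]);qf,e=ik(pt,rt,[-.29,.3,2.3,2.3,.2,-.9]);print(qf,e)
q0=q.copy();M=4
for i in range(1,M+1):
    f=i/M;qi=q0+(qf-q0)*f
    a,b=fk(qi,K)
    row=plan({"tcp_pos":p,"tool_rot":r.as_quat()},a,b,5)
    p,r,q=check(p,r,row,5,q)
E
```

```text
[-0.28499993  0.34550662  2.33620473  2.44823256  0.18273798 -1.05346297] 1.5934240038539826e-10
5 [0.0112, 0.0333, 0.0136, -0.0111, 0.0031, 0.0212] mm/row 18.834383023112824 deg 8.68082131071863
[[0.416, 0.049, 0.28], [0.416, 0.066, 0.27], [0.417, 0.083, 0.262], [0.421, 0.1, 0.256], [0.426, 0.118, 0.252], [0.433, 0.135, 0.25]] end err mm [0.1 0.  0.1]
   q end [-0.117  0.143  2.115  0.471  0.579 -1.276] speed share 0.82 tcp [0.433  0.1352 0.2499] dir [ 0.36  0.21 -0.91]
5 [-0.0045, 0.0155, 0.0089, -0.0074, 0.0007, 0.0237] mm/row 9.204771229664379 deg 8.950191419188382
[[0.433, 0.135, 0.25], [0.441, 0.14, 0.249], [0.449, 0.143, 0.249], [0.458, 0.146, 0.249], [0.467, 0.147, 0.249], [0.477, 0.147, 0.249]] end err mm [ 0.1 -0.  -0.1]
   q end [-0.174  0.211  2.188  1.126  0.449 -1.199] speed share 0.85 tcp [0.4767 0.1471 0.2492] dir [ 0.53  0.3  -0.79]
5 [-0.023, 0.0115, 0.0048, -0.0056, -0.0027, 0.0249] mm/row 13.083031430798084 deg 9.227895717345806
[[0.477, 0.147, 0.249], [0.484, 0.137, 0.247], [0.49, 0.125, 0.244], [0.495, 0.114, 0.241], [0.497, 0.102, 0.236], [0.498, 0.09, 0.231]] end err mm [-0.   0.1 -0.1]
   q end [-0.229  0.279  2.264  1.801  0.316 -1.139] speed share 0.9 tcp [0.4982 0.0899 0.2305] dir [ 0.65  0.16 -0.75]
5 [-0.0344, 0.0184, 0.003, -0.0053, -0.0054, 0.025] mm/row 19.558423199886317 deg 9.408149581314035
[[0.498, 0.09, 0.231], [0.496, 0.072, 0.223], [0.491, 0.056, 0.214], [0.483, 0.04, 0.204], [0.473, 0.027, 0.194], [0.461, 0.017, 0.183]] end err mm [ 0. -0.  0.]
   q end [-0.285  0.346  2.337  2.455  0.185 -1.061] speed share 0.85 tcp [0.4607 0.0166 0.1828] dir [ 0.57 -0.05 -0.82]
```

```bash
cat >> h.py <<'E'
G=np.array([[x,y,z] for z in np.linspace(0,-.073,6) for x in(-.012,.012) for y in np.linspace(-.057,.057,7)]+[[x,y,z] for z in np.linspace(-.073,-.25,8) for x in np.linspace(-.043,.043,5) for y in np.linspace(-.043,.043,5)])
def tube(p,r):
    a=stand(V,[[-.059,.155,.241]])[0];b=stand(V,[[-.059,-.155,.241]])[0];g=r.apply(G)+p
    t=np.clip((g-a)@(b-a)/((b-a)@(b-a)),0,1)[:,None];return np.linalg.norm(g-a-t*(b-a),axis=1).min()-.016
E
python3 - <<'E'
from h import *;from station import manip
s=manip.sense();P0,R0=np.array(s["tcp_pos"]),R.from_quat(s["tool_rot"])
pt,rt=tg(V,[-.115,0,.09]);qf,e=ik(pt,rt,[-.29,.3,2.3,2.3,.2,-.9])
for b2,b3 in((-.2,0),(-.3,0.1),(-.35,.0)):
  print('====',b2,b3);q=np.array(s["q"]);q0=q.copy();p,r=P0,R0;M=4
  for i in range(1,M+1):
    f=i/M;qi=q0+(qf-q0)*f;b=np.sin(np.pi*f)*(f<1);qi[1]+=b2*b;qi[2]+=b3*b
    a,bb=fk(qi,K)
    row=plan({"tcp_pos":p,"tool_rot":r.as_quat()},a,bb,7)
    ms=[]
    for k in range(8):
        ms.append(tube(*run(p,r,row,k)))
    p,r,q=check(p,r,row,7,q);print('   tube',np.round(min(ms),3))
E
```

```text
==== -0.2 0
7 [0.0032, 0.0261, -0.0055, -0.0091, -0.0008, 0.0148] mm/row 13.41733905752066 deg 6.268204617810285
[[0.416, 0.049, 0.28], [0.416, 0.063, 0.281], [0.417, 0.076, 0.283], [0.419, 0.089, 0.286], [0.421, 0.102, 0.29], [0.424, 0.114, 0.295], [0.428, 0.125, 0.301], [0.432, 0.135, 0.308]] end err mm [-0.1  0.1  0. ]
   q end [-1.190e-01  2.000e-03  2.115e+00  4.750e-01  5.830e-01 -1.284e+00] speed share 0.55 tcp [0.4321 0.1354 0.3085] dir [ 0.49  0.2  -0.85]
   tube 0.106
7 [-0.003, 0.0148, 0.0008, -0.0063, -0.0004, 0.0164] mm/row 7.578793651134797 deg 6.334267651461439
[[0.432, 0.135, 0.308], [0.437, 0.139, 0.312], [0.443, 0.143, 0.316], [0.449, 0.145, 0.32], [0.455, 0.147, 0.324], [0.461, 0.148, 0.329], [0.467, 0.148, 0.333], [0.473, 0.148, 0.338]] end err mm [-0.2  0.   0. ]
   q end [-0.172  0.01   2.188  1.125  0.446 -1.198] speed share 0.58 tcp [0.4726 0.1478 0.338 ] dir [ 0.68  0.28 -0.68]
   tube 0.109
7 [-0.0197, 0.0039, 0.0096, -0.0027, -0.0024, 0.0181] mm/row 11.135555992405454 deg 6.657691616208317
[[0.473, 0.148, 0.338], [0.479, 0.14, 0.334], [0.485, 0.131, 0.329],
[... 3613 characters left out ...]
0.485, 0.115, 0.375], [0.489, 0.106, 0.366], [0.492, 0.098, 0.356], [0.495, 0.091, 0.346]] end err mm [ 0.1 -0.  -0.1]
   q end [-0.228  0.03   2.261  1.78   0.313 -1.119] speed share 0.65 tcp [0.4949 0.0906 0.3457] dir [ 0.81  0.12 -0.58]
   tube 0.097
7 [-0.0475, 0.0038, 0.0244, -0.001, -0.0088, 0.0189] mm/row 26.77759495750645 deg 7.495967449415679
[[0.495, 0.091, 0.346], [0.497, 0.075, 0.324], [0.497, 0.06, 0.302], [0.494, 0.047, 0.279], [0.489, 0.036, 0.255], [0.481, 0.027, 0.231], [0.472, 0.021, 0.207], [0.461, 0.017, 0.183]] end err mm [-0.1  0.2  0. ]
   q end [-0.283  0.345  2.335  2.449  0.18  -1.05 ] speed share 0.58 tcp [0.4605 0.0169 0.1828] dir [ 0.57 -0.05 -0.82]
   tube 0.032
```

Request:
servo_tool:
  commands: [0.0141,0.0229,-0.0093,-0.0091,-0.0008,0.0148,1,0.0141,0.0229,-0.0093,-0.0091,-0.0008,0.0148,1,0.0141,0.0229,-0.0093,-0.0091,-0.0008,0.0148,1,0.0141,0.0229,-0.0093,-0.0091,-0.0008,0.0148,1,0.0141,0.0229,-0.0093,-0.0091,-0.0008,0.0148,1,0.0141,0.0229,-0.0093,-0.0091,-0.0008,0.0148,1,0.0141,0.0229,-0.0093,-0.0091,-0.0008,0.0148,1]

```text
t: 4.22
tcp_pos: [0.3857, 0.1398, 0.3022]
tool_rot: [0.356, 0.896, 0.185, 0.193]
force: [-0.6, 0.5, -0.4]
finger_gap: 1.002
gripper_force: 0.0
```

Request:
servo_tool:
  commands: [0.0007,0.012,-0.0012,-0.0063,-0.0004,0.0164,1,0.0007,0.012,-0.0012,-0.0063,-0.0004,0.0164,1,0.0007,0.012,-0.0012,-0.0063,-0.0004,0.0164,1,0.0007,0.012,-0.0012,-0.0063,-0.0004,0.0164,1,0.0007,0.012,-0.0012,-0.0063,-0.0004,0.0164,1,0.0007,0.012,-0.0012,-0.0063,-0.0004,0.0164,1,0.0007,0.012,-0.0012,-0.0063,-0.0004,0.0164,1,0,0,0,0,0,0,1]

```text
t: 4.88
tcp_pos: [0.4091, 0.1575, 0.3293]
tool_rot: [0.62, 0.679, 0.356, 0.168]
force: [-0.1, -0.1, 0.2]
finger_gap: 1.002
gripper_force: 0.0
```

Run:
```python
from h import *;from station import manip
s=manip.sense();q=np.array(s["q"]);print(s["t"],q.round(3),s["tcp_pos"])
```

```text
4.8833 [-0.173 -0.087  2.299  1.119  0.444 -1.19 ] [0.40911725 0.15746579 0.3292971 ]
```

Request:
servo_tool:
  commands: [-0.0187,0.0088,0.0119,-0.0027,-0.0024,0.0181,1,-0.0187,0.0088,0.0119,-0.0027,-0.0024,0.0181,1,-0.0187,0.0088,0.0119,-0.0027,-0.0024,0.0181,1,-0.0187,0.0088,0.0119,-0.0027,-0.0024,0.0181,1,-0.0187,0.0088,0.0119,-0.0027,-0.0024,0.0181,1,-0.0187,0.0088,0.0119,-0.0027,-0.0024,0.0181,1,-0.0187,0.0088,0.0119,-0.0027,-0.0024,0.0181,1]

```text
t: 5.47
tcp_pos: [0.4547, 0.0984, 0.2948]
tool_rot: [0.841, 0.355, 0.4, 0.086]
force: [0.2, 0.6, -0.7]
finger_gap: 0.999
gripper_force: 0.0
```

Request:
servo_tool:
  commands: [-0.0317,0.0141,0.0238,-0.0022,-0.0067,0.0185,1,-0.0317,0.0141,0.0238,-0.0022,-0.0067,0.0185,1,-0.0317,0.0141,0.0238,-0.0022,-0.0067,0.0185,1,-0.0317,0.0141,0.0238,-0.0022,-0.0067,0.0185,1,-0.0317,0.0141,0.0238,-0.0022,-0.0067,0.0185,1,-0.0317,0.0141,0.0238,-0.0022,-0.0067,0.0185,1,-0.0317,0.0141,0.0238,-0.0022,-0.0067,0.0185,1,0,0,0,0,0,0,1,0,0,0,0,0,0,1]

```text
t: 6.22
tcp_pos: [0.4548, 0.0179, 0.1773]
tool_rot: [0.955, -0.037, 0.294, 0.01]
force: [-0.1, 1.4, -0.7]
finger_gap: 0.998
gripper_force: 0.0
```

Run:
```python
from h import *;from station import manip
p=manip.snapshot("wrist");im=p["img"][:,:,::-1].copy()
for P,c in(([0,0,.004],(0,0,255)),([-.115,.034,.007],(0,255,0)),([-.115,-.034,.007],(0,255,0)),([-.17,.057,-.002],(255,0,255)),([.05,0,0],(0,255,255))):
    u=proj(p,clamp(V,P))[0];print(P,u);cv2.drawMarker(im,tuple(int(round(a)) for a in u),c,0,10,1)
cv2.imwrite("pics/w2.png",im)
s=manip.sense();q=s["q"];print(s["t"],s["tcp_pos"],q.round(3))
p,r=np.array(s["tcp_pos"]),R.from_quat(s["tool_rot"])
for P,N in(([-.115,0,.035],5),([-.115,0,-.019],4)):
    row=plan({"tcp_pos":p,"tool_rot":r.as_quat()},*tg(V,P),N);p,r,q=check(p,r,row,N,q);print(tube(p,r))
```

```text
[0, 0, 0.004] [282.09357371  25.85540373]
[-0.115, 0.034, 0.007] [232.94686817 204.95650418]
[-0.115, -0.034, 0.007] [329.54494724 205.28865359]
[-0.17, 0.057, -0.002] [208.29418324 267.84794067]
[0.05, 0, 0] [282.44138103 -61.99105333]
6.2667 [0.45528104 0.01793187 0.17816136] [-0.288  0.353  2.346  2.443  0.188 -1.055]
5 [0.003, 0.0004, 0.0217, -0.0001, 0.0004, 0.0001] mm/row 10.967085876764799 deg 0.14980822792208606
[[0.455, 0.018, 0.178], [0.463, 0.017, 0.17], [0.47, 0.016, 0.162], [0.477, 0.016, 0.154], [0.485, 0.015, 0.146], [0.492, 0.014, 0.138]] end err mm [-0.   0.1  0.1]
   q end [-0.265  0.507  2.306  2.766  0.294 -1.361] speed share 0.56 tcp [0.4921 0.0141 0.1378] dir [ 0.57 -0.05 -0.82]
0.048763046535162696
4 [-0.0, 0.0001, 0.027, -0.0001, -0.0, -0.0] mm/row 13.515115401666034 deg 0.02264251204902253
[[0.492, 0.014, 0.138], [0.5, 0.013, 0.127], [0.508, 0.013, 0.116], [0.515, 0.012, 0.105], [0.523, 0.011, 0.094]] end err mm [-0.  -0.1  0.1]
   q end [-0.246  0.645  2.255  2.884  0.375 -1.465] speed share 0.22 tcp [0.5229 0.0114 0.0935] dir [ 0.57 -0.05 -0.82]
0.04610565094676945
```

View pics/w2.png

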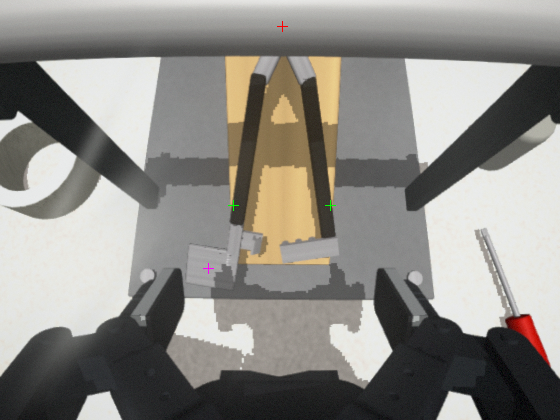

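The wrist view shows the handles under their markers, (233,205) and (330,205), with the gripper centred at column ~280. Descending.

Request:
servo_tool:
  commands: [0.003,0.0004,0.0217,0,0.0004,0,1,0.003,0.0004,0.0217,0,0.0004,0,1,0.003,0.0004,0.0217,0,0.0004,0,1,0.003,0.0004,0.0217,0,0.0004,0,1,0.003,0.0004,0.0217,0,0.0004,0,1,0,0,0.02,0,0,0,1,0,0,0.02,0,0,0,1,0,0,0,0,0,0,1]

```text
t: 6.93
tcp_pos: [0.5056, 0.0132, 0.1221]
tool_rot: [0.952, -0.037, 0.302, 0.01]
force: [0.5, 0.3, -1.2]
finger_gap: 1.001
gripper_force: 0.0
```

Run:
```python
from h import *;from station import manip
s=manip.sense();print(s["t"],s["force"]);plan(s,*tg(V,[-.115,0,-.021]),3)
```

```text
6.9333 [ 0.53955926  0.27956225 -1.20662735]
3 [-0.0015, 0.0002, 0.0237, -0.0003, -0.0002, 0.0001] mm/row 11.849775994436548 deg 0.12393366908198959
[[0.506, 0.013, 0.122], [0.512, 0.013, 0.112], [0.518, 0.012, 0.102], [0.524, 0.012, 0.092]] end err mm [ 0.1  0.1 -0.1]
```

Request:
servo_tool:
  commands: [-0.0015,0,0.0237,0,0,0,1,-0.0015,0,0.0237,0,0,0,1,-0.0015,0,0.0237,0,0,0,1,0,0,0,0,0,0,1,0,0,0,0,0,0,-1,0,0,0,0,0,0,-1,0,0,0,0,0,0,-1,0,0,0,0,0,0,-1,0,0,0,0,0,0,-1,0,0,0,0,0,0,-1]
  force: 60

```text
t: 7.77
tcp_pos: [0.5189, 0.0107, 0.0933]
tool_rot: [0.953, -0.042, 0.3, 0.011]
force: [-13.5, -12.4, 14.5]
finger_gap: 0.317
gripper_force: 59.4
```

Request:
servo_tool:
  commands: [0,0,0,0,0,0,-1,0,0,0,0,0,0,-1,0,0,0,0,0,0,-1,0,0,0,0,0,0,-1,0,0,0,0,0,0,-1,0,0,0,0,0,0,-1]

```text
t: 8.27
tcp_pos: [0.5189, 0.0107, 0.0933]
tool_rot: [0.953, -0.041, 0.3, 0.011]
force: [-13.3, -11.2, 14.9]
finger_gap: 0.318
gripper_force: 59.3
```

Request:
servo_tool:
  commands: [0,0,-0.004,0,0,0,-1,0,0,-0.004,0,0,0,-1,0,0,0,0,0,0,-1]

```text
t: 8.52
tcp_pos: [0.5184, 0.0106, 0.0938]
tool_rot: [0.954, -0.04, 0.298, 0.011]
force: [0.4, -8.2, -12.9]
finger_gap: 0.311
gripper_force: 61.8
```

Run:
```python
from h import *;from station import manip
s=manip.sense();r=R.from_quat(s["tool_rot"])
print(s["t"],s["force"],"tool axes",r.inv().apply(s["force"]).round(1),s["finger_gap"])
print("clamp",RY.inv().apply(R.from_euler('z',-V[2]).apply(s["tcp_pos"]-np.array([V[0],V[1],0]))-[0,0,.175]))
p=manip.snapshot("wrist");cv2.imwrite("pics/w3.png",p["img"][:,:,::-1])
```

```text
8.5167 [  0.40828906  -8.20473609 -12.93070952] tool axes [-6.4  8.2 11.2] 0.31120442554890676
clamp [-0.11843493 -0.00129833 -0.01617421]
```

View pics/w3.png

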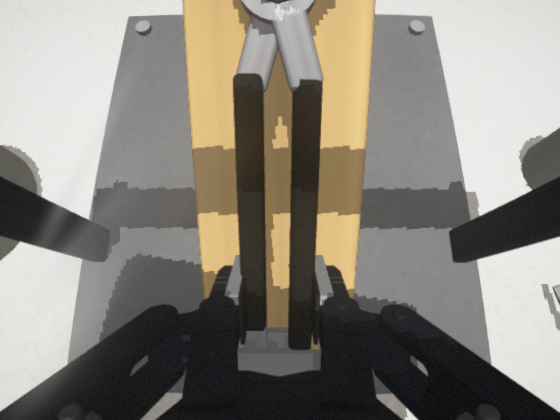

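The view shows both handles parallel and close together between the pads, so the clamp is shut. The load has reversed, so the left handle is no longer pressed down. Releasing.

Request:
servo_tool:
  commands: [0,0,0.002,0,0,0,-1,0,0,0,0,0,0,-1,0,0,0,0,0,0,1,0,0,0,0,0,0,1,0,0,0,0,0,0,1,0,0,0,0,0,0,1,0,0,0,0,0,0,1,0,0,0,0,0,0,1,0,0,0,0,0,0,1,0,0,0,0,0,0,1]

```text
t: 9.4
tcp_pos: [0.5217, 0.0116, 0.0945]
tool_rot: [0.952, -0.039, 0.302, 0.01]
force: [0.2, 0.6, -0.2]
finger_gap: 1.0
gripper_force: 0.0
```

Run:
```python
from h import *;from station import manip
s=manip.sense();r=R.from_quat(s["tool_rot"])
print(s["t"],"tool axes",r.inv().apply(s["force"]).round(1),s["finger_gap"],s["tcp_pos"])
p=manip.snapshot("wrist");im=p["img"][:,:,::-1].copy()
for c in(.156,.12,.09):
  for x in(-.05,-.1,-.14):
    print(c,x)
cv2.imwrite("pics/w4.png",im)
for P in([-.115,.0155,.007],[-.115,-.0155,.007],[-.115,.0105,.007],[-.115,-.0105,.007],[-.178,.027,-.002]): print(P,proj(p,clamp(V,P))[0])
```

```text
9.4 tool axes [-0.  -0.6  0.2] 0.9996010795545003 [0.52174251 0.01161383 0.09446352]
0.156 -0.05
0.156 -0.1
0.156 -0.14
0.12 -0.05
0.12 -0.1
0.12 -0.14
0.09 -0.05
0.09 -0.1
0.09 -0.14
[-0.115, 0.0155, 0.007] [242.45520978 302.23169141]
[-0.115, -0.0155, 0.007] [318.14753434 302.24307757]
[-0.115, 0.0105, 0.007] [254.64688464 302.28003708]
[-0.115, -0.0105, 0.007] [305.94757963 302.2877988 ]
[-0.178, 0.027, -0.002] [226.5071875  398.83236835]
```

View pics/w4.png

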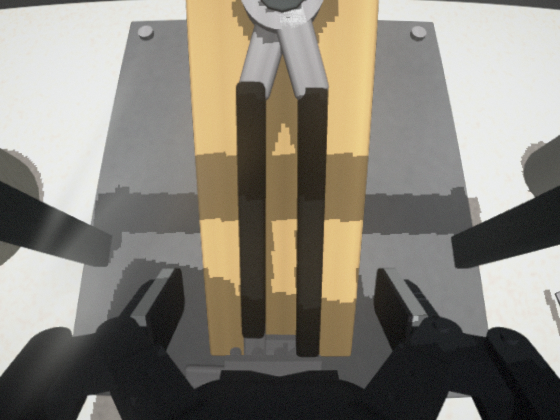

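Outer edges at row 302 are about columns 240 and 322, i.e. ~33.5 mm apart. That matches the last tooth (34 mm at 0.156 rad), and the gripper is clear. Next: lift, close the fingers and go over the tab.

Run:
```python
from h import *;from station import manip
s=manip.sense();q=s["q"];p,r=np.array(s["tcp_pos"]),R.from_quat(s["tool_rot"])
for P,N in(([-.115,0,.045],6),([-.177,.038,.045],6),([-.177,.038,.008],3),([-.177,.038,-.012],5),([-.172,.05,-.013],4)):
    row=plan({"tcp_pos":p,"tool_rot":r.as_quat()},*tg(V,P),N);p,r,q=check(p,r,row,N,q);print(tube(p,r).round(3))
```

```text
6 [0.0002, -0.0001, -0.0208, -0.0001, -0.0001, -0.0] mm/row 10.417874175964588 deg 0.05234526815919306
[[0.522, 0.012, 0.094], [0.516, 0.012, 0.103], [0.51, 0.013, 0.112], [0.504, 0.013, 0.12], [0.498, 0.014, 0.129], [0.492, 0.014, 0.137], [0.486, 0.015, 0.146]] end err mm [ 0.1  0.1 -0.1]
   q end [-0.267  0.479  2.313  2.74   0.274 -1.333] speed share 0.18 tcp [0.4864 0.0146 0.1458] dir [ 0.57 -0.05 -0.82]
0.052
6 [-0.0207, -0.0126, -0.0, 0.0, 0.0, -0.0] mm/row 12.108768152700545 deg 0.016699415074543252
[[0.486, 0.015, 0.146], [0.479, 0.022, 0.14], [0.471, 0.029, 0.134], [0.463, 0.036, 0.128], [0.455, 0.043, 0.122], [0.447, 0.05, 0.116], [0.439, 0.057, 0.11]] end err mm [ 0.   0.  -0.1]
   IK err 0.01194968687836745
   q end [-0.148  0.611  2.44   3.072  0.508 -1.564] speed share 0.44 tcp [0.4389 0.0565 0.1102] dir [ 0.57 -0.05 -0.82]
0.111
3 [0.0, 0.0, 0.0246, 0.0, 0.0, -0.0001] mm/row 12.299308336432041 deg 0.033398830149086504
[[0.439, 0.057, 0.11], [0.446, 0.056, 0.1], [0.453, 0.055, 0.09], [0.46, 0.055, 0.08]] end err mm [-0.  0. -0.]
   q end [-0.149  0.722  2.413  3.073  0.605 -1.57 ] speed share 0.32 tcp [0.46   0.0548 0.08  ] dir [ 0.57 -0.05 -0.82]
0.108
5 [0.0, 0.0, 0.008, 0.0, 0.0, 0.0] mm/row 3.999591426492256 deg 0.002239362411641019
[[0.46, 0.055, 0.08], [0.462, 0.055, 0.077], [0.465, 0.054, 0.073], [0.467, 0.054, 0.07], [0.469, 0.054, 0.067], [0.471, 0.054, 0.064]] end err mm [-0.  0. -0.]
   q end [-0.146  0.77   2.388  3.078  0.627 -1.573] speed share 0.06 tcp [0.4714 0.0539 0.0636] dir [ 0.57 -0.05 -0.82]
0.108
4 [0.0025, -0.006, 0.0005, 0.0, 0.0, 0.0] mm/row 3.2621097076062306 deg 0.002799203014551274
[[0.471, 0.054, 0.064], [0.473, 0.057, 0.064], [0.474, 0.06, 0.065], [0.476, 0.063, 0.065], [0.477, 0.065, 0.066]] end err mm [-0.  0. -0.]
   q end [-0.105  0.754  2.365  3.117  0.587 -1.57 ] speed share 0.06 tcp [0.477  0.0655 0.0657] dir [ 0.57 -0.05 -0.82]
0.103
```

Request:
servo_tool:
  commands: [0,0,-0.0195,0,0,0,1,0,0,-0.0195,0,0,0,1,0,0,-0.0195,0,0,0,1,0,0,-0.0195,0,0,0,1,0,0,-0.0195,0,0,0,1,0,0,0,0,0,0,1,-0.0183,-0.0126,0,0,0,0,-1,-0.0183,-0.0126,0,0,0,0,-1,-0.0183,-0.0126,0,0,0,0,-1,-0.0183,-0.0126,0,0,0,0,-1,-0.0183,-0.0126,0,0,0,0,-1,-0.0183,-0.0126,0,0,0,0,-1]

```text
t: 10.45
tcp_pos: [0.4518, 0.0551, 0.103]
tool_rot: [0.952, -0.039, 0.303, 0.01]
force: [-0.5, -0.3, 0.4]
finger_gap: 0.145
gripper_force: 0.0
```

Request:
servo_tool:
  commands: [0,0,0,0,0,0,-1,0,0,0,0,0,0,-1,0,0,0,0,0,0,-1]

```text
t: 10.7
tcp_pos: [0.4528, 0.0548, 0.1031]
tool_rot: [0.952, -0.039, 0.303, 0.01]
force: [0.2, 0.8, 0.2]
finger_gap: -0.005
gripper_force: 0.0
```

```bash
cat >> h.py <<'E'
def incl(x): return RY.inv().apply(R.from_euler('z',-V[2]).apply(np.array(x)-np.array([V[0],V[1],0]))-[0,0,.175])
E
python3 - <<'E'
from h import *;from station import manip
s=manip.sense();q=s["q"];r=R.from_quat(s["tool_rot"])
print(s["t"],"tool axes",r.inv().apply(s["force"]).round(1),s["finger_gap"],incl(s["tcp_pos"]).round(4),q.round(3))
p=manip.snapshot("wrist");im=p["img"][:,:,::-1].copy()
for P in([-.178,.027,-.002],[-.17,.038,-.002]):
    u=proj(p,clamp(V,P))[0];print(u);cv2.drawMarker(im,tuple(int(round(a)) for a in u),(0,0,255),0,10,1)
cv2.imwrite("pics/w5.png",im)
E
```

```text
10.7 tool axes [ 0.2 -0.8 -0.1] -0.004573719297590658 [-0.1697  0.0374  0.031 ] [-0.157  0.645  2.425  3.05   0.544 -1.552]
[298.07471293 259.04850202]
[279.10790644 246.42774843]
```

View pics/w5.png

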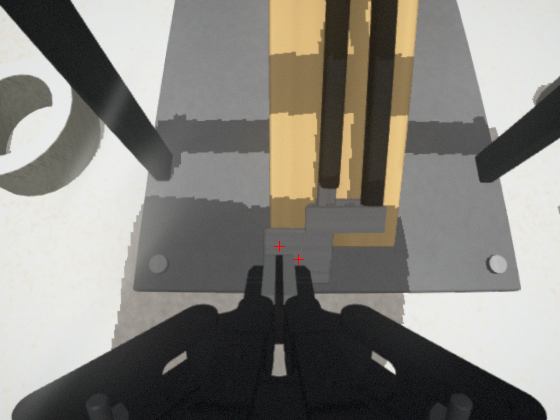

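The tab covers columns 265–331, rows 228–283. The press point (279,246) is on it, and I shift 6 mm back to clear the ratchet bar (305–385, 207–233). Pressing now.

Request:
servo_tool:
  commands: [-0.004,0,0.021,0,0,0,-1,-0.004,0,0.021,0,0,0,-1,-0.004,0,0.019,0,0,0,-1,0,0,0.0045,0,0,0,-1,0,0,0.0045,0,0,0,-1,0,0,0.0045,0,0,0,-1,0,0,0.0045,0,0,0,-1,0,0,0,0,0,0,-1,0,0,0,0,0,0,-1]

```text
t: 11.5
tcp_pos: [0.4691, 0.0544, 0.068]
tool_rot: [0.952, -0.038, 0.302, 0.01]
force: [-3.7, 4.1, 6.2]
finger_gap: 0.001
gripper_force: 3.7
```

Run:
```python
from h import *;from station import manip
s=manip.sense();q=s["q"];r=R.from_quat(s["tool_rot"])
print(s["t"],"tool axes",r.inv().apply(s["force"]).round(1),s["finger_gap"],incl(s["tcp_pos"]).round(4),q.round(3))
p=manip.snapshot("wrist");im=p["img"][:,:,::-1].copy();cv2.imwrite("pics/w6.png",im)
```

```text
11.5 tool axes [ 0.3 -3.8 -7.4] 0.0006745669492236678 [-0.1764  0.0384 -0.0071] [-0.151  0.761  2.397  3.064  0.631 -1.566]
```

View pics/w6.png

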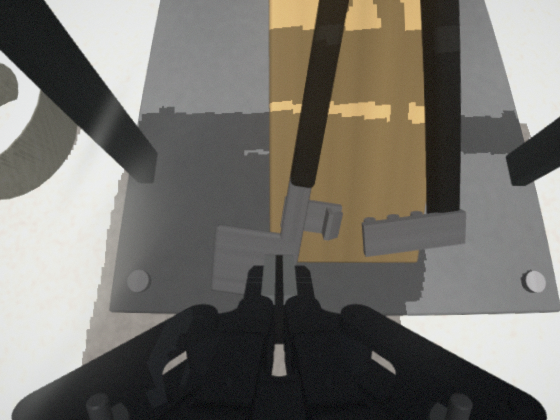

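The ratchet has let go: the bars are well apart, (325,220) against (415,235), and the tab has swung left. Lifting off.

Request:
servo_tool:
  commands: [0,0,-0.008,0,0,0,-1,0,0,-0.02,0,0,0,-1,0,0,-0.02,0,0,0,-1,0.01,0,-0.02,0,0,0,-1,0.01,0,-0.02,0,0,0,-1,0,0,0,0,0,0,-1,0,0,0,0,0,0,-1,0,0,0,0,0,0,-1]

```text
t: 12.22
tcp_pos: [0.4529, 0.0547, 0.109]
tool_rot: [0.952, -0.039, 0.303, 0.01]
force: [0.0, -0.4, 0.1]
finger_gap: -0.002
gripper_force: 0.0
```

Run:
```python
from h import *;from station import manip
s=manip.sense();print(s["t"],s["force"],incl(s["tcp_pos"]).round(4),s["q"].round(3))
p=manip.snapshot("wrist");im=p["img"][:,:,::-1].copy()
for P in([-.115,.034,.007],[-.115,-.034,.007],[-.17,.057,-.002]):
    u=proj(p,clamp(V,P))[0];cv2.drawMarker(im,tuple(int(round(a)) for a in u),(0,0,255),0,10,1)
t=manip.snapshot("top")["img"][:,:,::-1]
c=cv2.resize(t[150:260,230:330],(400,440),interpolation=cv2.INTER_CUBIC)
o=np.zeros((440,960,3),np.uint8);o[:420,:560]=im;o[:,560:]=c
cv2.imwrite("pics/w7.png",cv2.resize(o,(800,367)))
```

```text
12.2167 [ 0.02329229 -0.39642042  0.06963529] [-0.1661  0.0373  0.0358] [-0.157  0.621  2.42   3.046  0.515 -1.547]
```

View pics/w7.png

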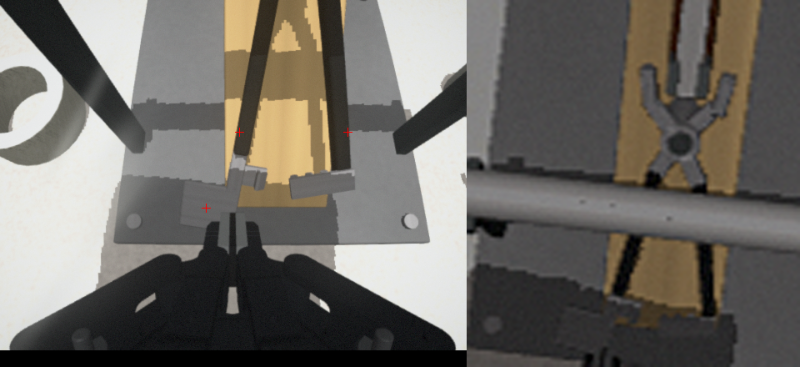

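The handles sit on their open-position markers, the clip plates stand against the rail with the jaws open, and the arm is free of contact. Handing in.

```bash
python3 -c "
from station import manip
print(manip.sign_off())"
```

```text
the job is handed in; nothing more can be done
None
```

I squeezed the clamp shut and let go; in the picture it stood on its last tooth. I then freed it with the thumb tab, and it is now sprung fully open with the clip against the rail. I handed the job in at about 12 s; the hand-in gave no verdict, and I judged the clip and clamp from pictures, not joint readings.

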